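# Open the dial padlock of the probe station's lock bay and hold it up

## Robot

A 6-joint arm with a two-finger parallel gripper is mounted at the origin on the work surface. World frame = base frame: x ahead of the robot, y to its left, z up, the work surface at z = 0. Lengths are in m, angles in degrees, forces in N, time in s.
With the tool pointing down it reaches from about 0.25 to 0.725 m from the base axis. Payload 9.7 kg.
Tool frame: the origin (TCP) lies on the centre line of the jaws, within the pads' length; the fingertips stand 8 mm ahead of it and the grasp point (between the pads) lies 11 mm behind it; z points along the fingers, y is the line along which they close (so a half turn about z gives the same grasp; the last joint's range is limited). The gripper opens to 85 mm and grips with 20 to 120 N. Pads are 22 mm wide; open, the fingers measure 114 mm over their backs; the gripper's body (76 mm by 85 mm) begins 54 mm behind the grasp point. The pads swing forward as they close: fully open they stand 13 mm farther back than shut.
Start: joints at [75.688, 4.979, 10.078, 95.1, 0, 90], TCP at [0.136, 0.533, 0.239] pointing down, gripper open.
Joint ranges: [-179.16, 179.16], [-48.56, 103.87], [-65.8, 70.77], [-126.05, 130.52], [-82.76, 87.17], [-180, 180]. Speed limits (degrees/s): [127.2, 127.2, 147.25, 180, 180, 180].

## Interface

Orientations are given as a 3x3 rotation matrix whose columns are the frame's x, y, z axes.
In Python, from cell import env gives the robot as it stands. The module is installed in compiled form; this text tells all that it offers.
- The arm moves only by the tool apply_moves, never from a script. Its argument "increments" is text: rows parted by semicolons, each of 6 numbers parted by spaces: the shift along the tool's x, y, z in mm, then the turn, a rotation vector about the tool's x, y, z in rad. In form: x y z wx wy wz; .... A call has 1 to 8 rows; each row shifts and turns the commanded pose from where the row before left it, along the tool's axes as they then stand; what a row does not reach is not made up. A row lasts 1/10 s, in which the tool goes at most 50 mm and 8.59 degrees, less where a joint would pass 70% of its speed; a pose out of reach is approached as far as the arm can. A call is refused whole if a number of a shift passes 50 or a number of a turn 0.15, either way. A call with a gripper value outside its range is refused whole. "grip" is the finger opening in mm, from 0 to 85.4, set as the call begins (left out, the last holds). The fingers move at their own pace and stop on an object; the grip force is fixed at half the most. Time passes only in rows, so rows that do not move let the fingers close. It gives the time, the measured TCP pose, the force, the opening and the grip force at its end, in the units of the state.
- env.sense(): the state, without advancing time (a new reading comes with each control period).
- env.camera(name): name is "scene" or "side" or "wrist"; returns (picture, depth): 384x512x3 uint8, red, green, blue; 384x512 float32, m along the optical axis (not along the pixel's ray), 0 where there is no reading.
- env.camera_model(name): a dict with "fx", "fy", "cx", "cy" (pixels), "origin" and "attitude" of the camera in the world. Camera axes: x right, y up, looking along -z (the intrinsics and any distortion apply to the point x, -y, -z); pixel columns grow to the right and rows downward; lengths in m; the calibration is good to about 2 mm. A picture is of the moment at which its call begins: read the wrist's pose just before it. camera_model takes no time and is no camera call; for the wrist camera it gives the pose at the moment of the call.
- env.finish_job(): hands the job in; it is judged then, once.
The state is a dict: "time": time; "q": joint angles; "joint_velocities": joint speeds; "joint_efforts": joint torques, N m; "tool_pos": TCP position; "eef_rot": TCP orientation; "force": force on the tool from outside, world axes, zero at the start; "torque": the same for the moment, N m; "finger_gap": finger opening in m; "grip_force": force on a finger pad.
Only numpy, scipy, OpenCV 4.12 (cv2) and the standard library are available. Lean on these libraries where they do the work, as an engineer would, in place of code of your own. Each camera call takes 0.05 s, during which the arm holds its last target. There are 200 camera calls.

## Task

Release the probe station for use: slide the clear guard door of the lock bay fully open, turn the padlock's dial clockwise, click by click, until its pointer settles on the index mark beside the shackle, and pull the shackle fully out. Then lift the open padlock straight up off its hasp and finish still holding it in the gripper, level with its dial up, at least 15 cm higher than it lay; the program ends while holding. Leave the guard open and do not disturb the mouse, the round wafer box or the wrench.

Things in the scene. Friction and masses are not known exactly. Their poses are not given: they have to be found in the camera images.
- station: Fixed lock bay on a dark base plate 12 mm thick. Origin on the bench (z = 0) under the middle of the lying padlock; +x from shackle to lock back (roughly away from the robot), +y the way the guard opens. Plate: x -160 to 80, y -85 to 225 mm. Two rails along y at x -148 and 68, 12 mm wide, top 59 mm above the bench, on end blocks at y -73 and 213 mm.
- nest (a point): Base plate's top under the padlock's middle, 12 mm above the bench, station axes. The padlock lies here with 1 mm play between 10 mm high stops: four at its long sides (x 23 to 35 mm either side of the middle, outer faces at y 32 mm either side), which leave the middle 46 mm of each long side free, two behind it (x 36 to 41), and the hasp post in front.
- hasp (a point): Top of the fixed steel hasp, 34 mm above the bench, 53 mm in front (-x) of the lock's middle: a post 33 mm (x) by 14 mm (y) inside the U of the shackle, with a lip reaching 27 mm from this point to -x, its underside 30 mm above the bench, over the closed shackle's bow. So the shut lock cannot be lifted; the fully open one lifts straight up. Station axes.
- guard (a joint): Sliding guard door over the padlock, m: 0 shut (over the padlock), 0.140 fully open (travel stop), towards the station's +y. It stays where it is left; it takes about 2 N to slide.
- guard_handle (a point): Grip point in the guard's handle, an upright aluminium plate 60 mm long (station's x) and 12 mm thick (y) in the middle of the clear 228 (x) by 130 (y) by 4 mm panel. Panel top 63.5 mm above the bench, handle top 93.5 mm, this point 79.5 mm. Axes as the station's. Fingers must stay above the panel.
- dial (a joint): Angle of the padlock's dial, rad: 0 when the pointer stands on the index mark (towards the shackle, the lock's -x); positive is counter-clockwise from above. It starts positive, two to four notches off, and is turned clockwise to 0. A click notch every 30 degrees (0.524 rad) draws it in; 0.1 N m carries it over. The shackle is free only within about 0.09 rad of 0.
- dial_grip (a point): On the dial's axis, half-way up its grip bar, 48 mm above the bench. Black disc 42 mm across, 5 mm thick, on the padlock's top face (36 mm above the bench); grip bar across it 32 mm long, 10 mm wide, from 41 to 55 mm above the bench. Axes turn with the dial: the bar lies along x, the pointer (white nose and line) at its -x end.
- shackle (a joint): How far the shackle is pulled out, m: 0 locked, 0.022 fully open (stop), along the lock's -x. Free play 1.5 mm while the dial blocks it. When the dial is on the mark it takes about 4 N and stays where it is left.
- shackle_grip (a point): Midway between the straight legs of the U-shaped shackle, at their axis, 24 mm above the bench. Round 8 mm bar; legs along x, 44 mm over their outer sides (y); straight from 12 mm on the bow side (-x) to the lock's face 20 mm behind (while shut); bow's outer edge 26 mm away at -x. Moves with the shackle, axes as the lock's. Can be gripped from above across both legs.
- lock_center (a point): Centre of the padlock's steel body, a block 70 mm (x) by 52 mm (y) by 24 mm high, lying dial up so that this point is 24 mm above the bench; axes as the station's while it lies. White index mark on its top at the shackle side (-x). Whole lock about 0.4 kg. Can be gripped from above across its 52 mm width, fingers either side of the dial.
- mouse: Bystander: a grey computer mouse, 100 x 58 x 31 mm, loose; origin under its middle.
- wafer_box: Bystander: a round white wafer box, 116 mm across, 28 mm high, loose; origin under its middle.
- wrench: Bystander: a steel wrench 150 mm long lying flat, loose; origin under its middle.

How it is judged:
By the outcome, as a careful person would: the job done as asked, in the order asked, and still so for the second after the job is handed in, while the arm keeps its last pose, push and grip.
It also fails if it takes over 72 s, if anything falls off the work surface, if the arm or the gripper's body presses on something with over 40 N, if the wrist force passes 120 N, or if a joint passes its speed limit or range.

## Working session

There is one attempt and no reset: what is moved stays moved. The work goes in short steps, Python scripts to look and compute and a tool call to move; the robot and the scene stay as the last step left them, time stands still between calls to the robot, and variables do not carry over. Pictures are saved under pics/ and viewed, at most 10 in all, crops included, and the job is handed in when it is done.

Besides the shell and the picture viewer there is one more tool, called in YAML: its name, and indented under it one key for each argument. apply_moves: Moves the arm, as the interface text tells. Its arguments: {"type":"object","properties":{"increments":{"type":"string"},"grip":{"type":"number"}},"required":["increments"]}

```bash
mkdir -p pics
python3 - <<'E'
from cell import env
import cv2,numpy as np
s=env.sense();print(s['time'],s['tool_pos'],s['eef_rot'],s['finger_gap'])
for n in ["scene","side","wrist"]:
    m=env.camera_model(n);p,d=env.camera(n)
    np.savez(f'{n}.npz',p=p,d=d,**{k:np.array(v) for k,v in m.items() if not isinstance(v,(str,dict))})
    print(n,m)
    cv2.imwrite(f'pics/{n}0.png',p[:,:,::-1])
a=cv2.imread('pics/scene0.png');b=cv2.imread('pics/side0.png')
cv2.imwrite('pics/a0.png',cv2.resize(a,(800,600)))
E
```

```text
0.0 [0.13590564 0.53272215 0.23855613] [[-9.68965165e-01  2.47197061e-01 -3.48989521e-04]
 [ 2.47197307e-01  9.68964270e-01 -1.31732647e-03]
 [ 1.25191460e-05 -1.36271273e-03 -9.99999071e-01]] 0.0853840909311803
scene {'fx': 351.8296392161733, 'fy': 351.8296392161733, 'cx': 257.1550021923746, 'cy': 188.2002928721424, 'origin': array([ 0.90364664, -0.29647933,  0.89968027]), 'attitude': array([[ 0.62123074, -0.67388916,  0.39993221],
       [ 0.78353189,  0.54214932, -0.3035653 ],
       [-0.01225361,  0.50194373,  0.86481347]])}
side {'fx': 447.49849604987975, 'fy': 447.49849604987975, 'cx': 250.3309173834822, 'cy': 188.22929613079685, 'origin': array([ 0.23048343, -1.08991452,  0.69345157]), 'attitude': array([[ 0.95990394,  0.12775762, -0.24952438],
       [-0.28018814,  0.46547532, -0.83953995],
       [ 0.00888982,  0.87579148,  0.48260777]])}
wrist {'fx': 290.4663315740082, 'fy': 290.4663315740082, 'cx': 258.1680303573427, 'cy': 190.3941935788751, 'origin': array([0.06874   , 0.5501794 , 0.37285664]), 'attitude': array([[ 0.24641597, -0.93316394, -0.26169491],
       [ 0.96916283,  0.23681483,  0.06813331],
       [-0.00160631, -0.27041411,  0.96274276]])}
```

View pics/a0.png

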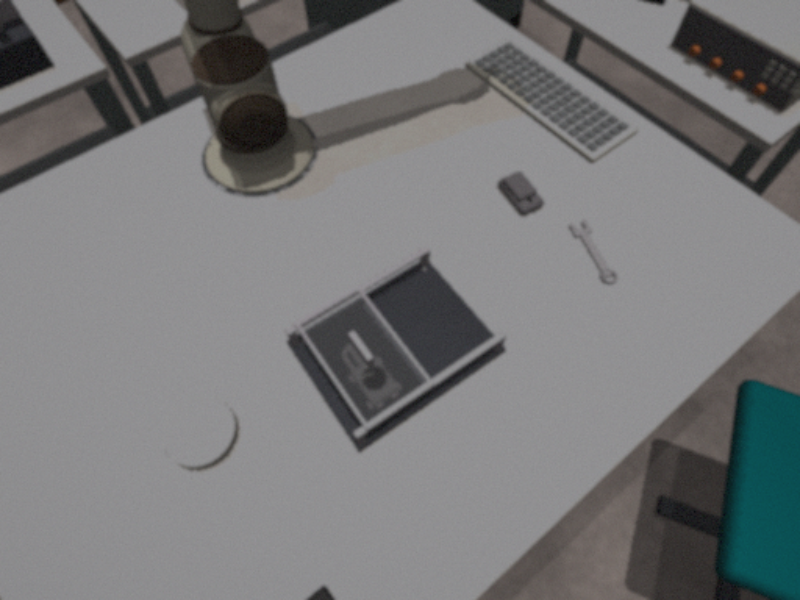

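View pics/wrist0.png

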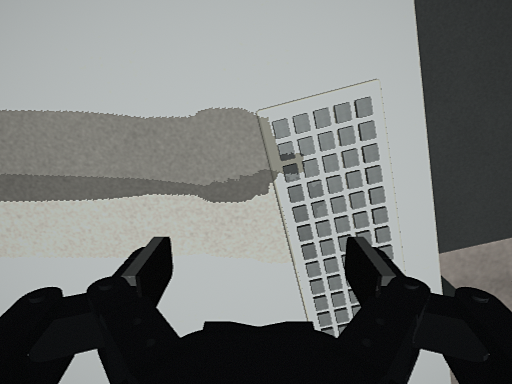

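The scene picture (800x600) shows the station with plate corners near (290,340), (360,448), (505,348) and (428,255). The handle is near (360,345), and the guard is shut over the lock. The wrist view shows only the keyboard.

```bash
cat > h.py <<'E'
import numpy as np,cv2
def cast(m,u,v,z):
    d=np.array([(u-m['cx'])/m['fx'],-(v-m['cy'])/m['fy'],-1.0]);R=np.array(m['attitude']);d=R@d
    o=np.array(m['origin']);return o+d*(z-o[2])/d[2]
def proj(m,p):
    c=np.array(m['attitude']).T@(np.array(p)-np.array(m['origin']))
    return m['cx']+m['fx']*c[0]/-c[2], m['cy']-m['fy']*c[1]/-c[2]
E
python3 - <<'E'
from h import *
f=dict(np.load('scene.npz'))
s=.64
g=f['p'].astype(int).sum(2)
for n,(u,v),z in [('railA0',(292,332),.059),('railA1',(428,258),.059),('railB0',(358,432),.059),('railB1',(503,342),.059),('plate(80,-85)',(360,449),.012),('h',(350,331),.0935),('h',(372,359),.0935),('h',(360,345),.0935)]:
    print(n,cast(f,u*s,v*s,z).round(4))
# bright handle mask
p=f['p'][190:270,180:330].astype(np.uint8)
cv2.imwrite('pics/c1.png',cv2.resize(np.ascontiguousarray(f['p'][150:295,175:335,::-1]),None,fx=4.5,fy=4.0,interpolation=cv2.INTER_CUBIC))
d=f['d'];print(d[221,230],d[180:230:10,230])
E
```

```text
railA0 [ 0.4561 -0.1937  0.059 ]
railA1 [0.485  0.0837 0.059 ]
railB0 [ 0.6655 -0.2072  0.059 ]
railB1 [0.6943 0.0732 0.059 ]
plate(80,-85) [ 0.6765 -0.216   0.012 ]
h [ 0.5324 -0.1228  0.0935]
h [ 0.5946 -0.1245  0.0935]
h [ 0.563  -0.1249  0.0935]
0.88327616 [1.0554824  0.9612272  0.94978416 0.9312823  0.88507724]
```

View pics/c1.png

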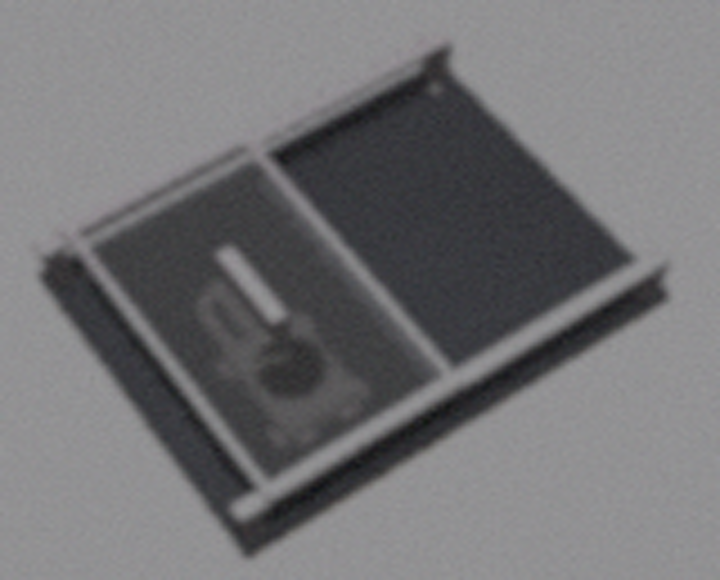

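Station yaw comes out at about -5.9°, and the handle at about (0.563, -0.124). The plate corner agrees to within about 5 mm. I'll turn and move over it.

apply_moves:
  increments: "0 0 0 0 0 -0.147; -27.5 -34.6 0 0 0 0; -27.5 -34.6 0 0 0 0; -27.5 -34.6 0 0 0 0; -27.5 -34.6 0 0 0 0; -27.5 -34.6 0 0 0 0; -27.5 -34.6 0 0 0 0; -27.5 -34.6 0 0 0 0"

```text
time: 0.95
tool_pos: [0.3031, 0.2706, 0.2392]
eef_rot: [[-0.995, 0.102, 0.0], [0.102, 0.995, 0.0], [-0.0, 0.0, -1.0]]
force: [1.4, 0.7, 0.2]
finger_gap: 0.0855
grip_force: 0.0
```

apply_moves:
  increments: "-27.5 -34.6 0 0 0 0; -27.5 -34.6 0 0 0 0; -27.5 -34.6 0 0 0 0; -27.5 -34.6 0 0 0 0; -27.5 -34.6 0 0 0 0; -27.5 -34.6 0 0 0 0; -27.5 -34.6 0 0 0 0; -27.5 -34.6 0 0 0 0"

```text
time: 1.75
tool_pos: [0.4936, -0.0275, 0.2392]
eef_rot: [[-0.995, 0.103, 0.0], [0.103, 0.995, 0.0], [-0.0, 0.0, -1.0]]
force: [0.1, 0.7, -0.1]
finger_gap: 0.0856
grip_force: 0.0
```

apply_moves:
  increments: "-27.5 -34.6 0 0 0 0; 0 0 0 0 0 0; 0 0 0 0 0 0"

```text
time: 2.05
tool_pos: [0.5168, -0.0636, 0.2385]
eef_rot: [[-0.995, 0.105, -0.002], [0.105, 0.995, 0.0], [0.002, 0.0, -1.0]]
force: [-0.1, 1.0, 0.3]
finger_gap: 0.0856
grip_force: 0.0
```

Run:
```python
from cell import env
import cv2,numpy as np
s=env.sense();print(s['time'],s['tool_pos'],s['eef_rot'],s['q'])
m=env.camera_model('wrist');p,d=env.camera('wrist')
np.savez('w1.npz',p=p,d=d,**m)
cv2.imwrite('pics/w1.png',p[:,:,::-1])
```

```text
2.05 [ 0.51679767 -0.06359938  0.23852537] [[-9.94521377e-01  1.04520383e-01 -1.64929123e-03]
 [ 1.04519863e-01  9.94522719e-01  3.98798018e-04]
 [ 1.68194012e-03  2.24229460e-04 -9.99998560e-01]] [-7.02171188e+00  1.02428172e+00  5.86959408e+00  9.49418943e+01
  1.11261894e-02 -1.02219742e+00]
```

View pics/w1.png

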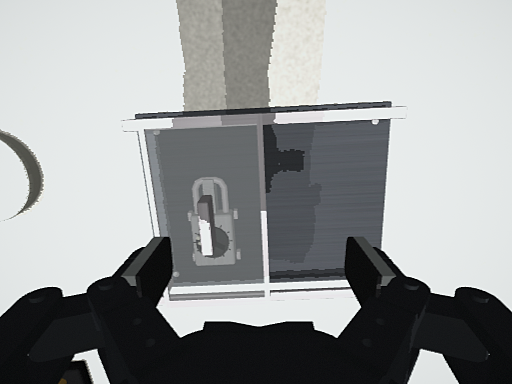

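Wrist picture: the near rail runs (122,126)–(407,110). The handle's bright top is around (206,237), and through the clear panel I can see the lock, with the shackle bow near (210,182) and the dial near (213,241).

Run:
```python
from h import *
f=dict(np.load('w1.npz'))
for n,u,v,z in [('rA0',122,127,.059),('rA1',407,112,.059),('rB1?',354,292,.059),('h dark top',205,196,.0935),('h br top',205,222,.0935),('h br bot',206,255,.0935),('hL',200,240,.0935),('hR',212,240,.0935),('panel right edge',265,125,.0635),('pre',267,296,.0635),('bowtop',210,178,.024),('lockTL',190,213,.036),('lockBR',236,264,.036),('lockBL',194,266,.036)]:
    print(n,cast(f,u,v,z).round(4))
d=f['d'];print(d[190:262:5,205].round(3))
# handle points by depth backprojection
R=f['attitude'];v,u=np.mgrid[170:290,150:300]
dd=d[170:290,150:300];P=np.stack([(u-f['cx'])/f['fx']*dd,-(v-f['cy'])/f['fy']*dd,-dd],-1)@R.T+f['origin']
k=(P[...,2]>.08)&(P[...,2]<.1)&(u<245)&(dd>0)
Q=P[k];print(len(Q),Q.min(0),Q.max(0))
kt=k&(P[...,2]>.0905);T=P[kt]
print(len(T),cv2.minAreaRect(T[:,:2].astype(np.float32)*1000),T[:,2].mean())
x=cv2.resize(np.ascontiguousarray(f['p'][160:300,140:300,::-1]),None,fx=4,fy=4,interpolation=cv2.INTER_CUBIC);cv2.imwrite('pics/w1c.png',x)
```

```text
rA0 [ 0.451  -0.2013  0.059 ]
rA1 [0.4668 0.0979 0.059 ]
rB1? [0.6779 0.0396 0.059 ]
h dark top [ 0.5258 -0.118   0.0935]
h br top [ 0.5535 -0.1223  0.0935]
h br bot [ 0.5908 -0.1269  0.0935]
hL [ 0.5729 -0.1306  0.0935]
hR [ 0.5742 -0.118   0.0935]
panel right edge [ 0.4643 -0.0508  0.0635]
pre [ 0.6692 -0.0684  0.0635]
bowtop [ 0.5229 -0.1237  0.024 ]
lockTL [ 0.5615 -0.1524  0.036 ]
lockBR [ 0.637  -0.1048  0.036 ]
lockBL [ 0.6342 -0.1594  0.036 ]
[0.321 0.318 0.3   0.294 0.296 0.297 0.3   0.301 0.302 0.304 0.304 0.306
 0.31  0.31  0.344]
742 [ 0.53146194 -0.1313184   0.08029063] [ 0.59166132 -0.11638915  0.09496509]
618 ((561.908203125, -123.96196746826172), (12.253188133239746, 59.67195510864258), 86.64019775390625) 0.09287306275905685
```

View pics/w1c.png

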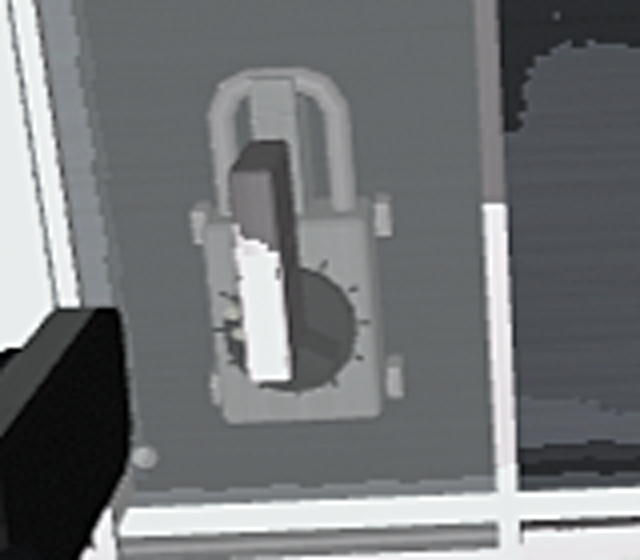

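The handle fit is 59.7x12.25 mm at (0.562, -0.124), height 0.093, which matches the given sizes. The yaw is about -3.3°. In the crop the dial pointer is at the left (-y) side, roughly +90°.

apply_moves:
  increments: "-24 -29 30 0 0 -0.047; -24.5 -28.7 30 0 0 0; 0 0 30 0 0 0; 0 0 30 0 0 0; 0 0 20 0 0 0; 0 0 10 0 0 0; 0 0 0 0 0 0; 0 0 0 0 0 0"
  grip: 45

```text
time: 2.9
tool_pos: [0.561, -0.1237, 0.0907]
eef_rot: [[-0.998, 0.055, 0.002], [0.055, 0.998, -0.0], [-0.002, -0.0, -1.0]]
force: [0.1, 0.4, 0.7]
finger_gap: 0.0451
grip_force: 0.0
```

apply_moves:
  increments: "0 0 7 0 0 0; 0 0 6.5 0 0 0; 0 0 0 0 0 0"

```text
time: 3.2
tool_pos: [0.5602, -0.1241, 0.075]
eef_rot: [[-0.998, 0.056, -0.001], [0.056, 0.998, 0.0], [0.001, 0.0, -1.0]]
force: [0.1, -0.2, 0.2]
finger_gap: 0.045
grip_force: 0.0
```

apply_moves:
  increments: "0 0 0 0 0 0; 0 0 0 0 0 0; 0 0 0 0 0 0; 0 0 0 0 0 0; 0 0 0 0 0 0"
  grip: 5

```text
time: 3.7
tool_pos: [0.5607, -0.1243, 0.0762]
eef_rot: [[-0.998, 0.056, 0.0], [0.056, 0.998, -0.0], [-0.0, -0.0, -1.0]]
force: [-1.1, -0.3, 4.3]
finger_gap: 0.0113
grip_force: 59.6
```

apply_moves:
  increments: "0 10 -1 0 0 0; 0 20 0 0 0 0; 0 20 0 0 0 0; 0 20 0 0 0 0; 0 20 0 0 0 0; 0 20 0 0 0 0; 0 15 0 0 0 0; 0 8 0 0 0 0"

```text
time: 4.5
tool_pos: [0.5684, 0.01, 0.0762]
eef_rot: [[-0.998, 0.055, 0.001], [0.055, 0.998, -0.0], [-0.001, -0.0, -1.0]]
force: [5.0, -2.8, -6.0]
finger_gap: 0.0111
grip_force: 59.1
```

apply_moves:
  increments: "0 3 0 0 0 0; 0 3 0 0 0 0; 0 2 0 0 0 0; 0 0 0 0 0 0"

```text
time: 4.9
tool_pos: [0.5685, 0.0116, 0.0762]
eef_rot: [[-0.998, 0.06, -0.0], [0.06, 0.998, -0.011], [-0.0, -0.011, -1.0]]
force: [3.9, -31.9, -4.5]
finger_gap: 0.0109
grip_force: 59.9
```

apply_moves:
  increments: "0 -4 0 0 0 0; 0 0 0 0 0 0"

```text
time: 5.1
tool_pos: [0.5685, 0.0115, 0.0762]
eef_rot: [[-0.998, 0.057, 0.0], [0.057, 0.998, -0.002], [-0.0, -0.002, -1.0]]
force: [4.8, -8.5, -5.2]
finger_gap: 0.0106
grip_force: 60.3
```

apply_moves:
  increments: "0 0 0 0 0 0; 0 0 0 0 0 0; 0 0 0 0 0 0; 0 0 -20 0 0 0; 0 0 -40 0 0 0; -10 -40 -40 0 0 0; 0 -20 -20 0 0 0; 0 0 0 0 0 0"
  grip: 45

```text
time: 5.9
tool_pos: [0.575, -0.0443, 0.1952]
eef_rot: [[-0.998, 0.058, 0.005], [0.058, 0.998, -0.001], [-0.005, -0.0, -1.0]]
force: [0.5, 0.1, -0.1]
finger_gap: 0.0452
grip_force: 0.0
```

Run:
```python
from cell import env
from h import *
s=env.sense();print(s['time'],s['tool_pos'],s['force'])
m=env.camera_model('wrist');p,d=env.camera('wrist')
np.savez('w2.npz',p=p,d=d,**m)
cv2.imwrite('pics/w2.png',cv2.resize(p[:,:,::-1],(800,600),interpolation=cv2.INTER_CUBIC))
v,u=np.mgrid[0:384,0:512]
P=np.stack([(u-m['cx'])/m['fx']*d,-(v-m['cy'])/m['fy']*d,-d],-1)@m['attitude'].T+m['origin']
k=(d>0)&(P[...,2]>.089)&(P[...,2]<.097)&(v<280)
l,n=cv2.connectedComponents(k.astype(np.uint8))
for i in range(1,l):
    T=P[n==i]
    if len(T)>80:print(len(T),cv2.minAreaRect(T[:,:2].astype(np.float32)*1000),T[:,2].mean())
```

```text
5.9 [ 0.57499918 -0.04432006  0.19521907] [ 0.45955558  0.0805942  -0.0607253 ]
1008 ((569.522216796875, 11.834461212158203), (12.4995756149292, 59.690269470214844), 86.52449035644531) 0.09279463181915172
```

View pics/w2.png

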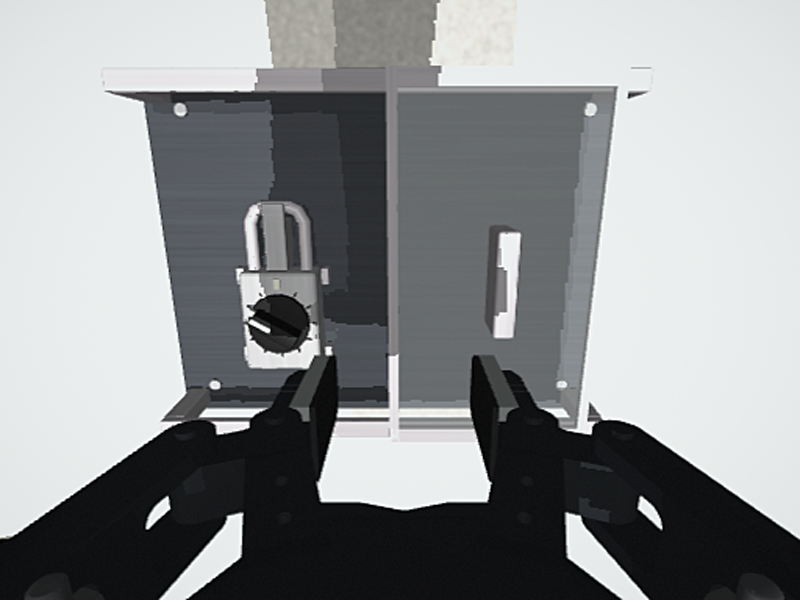

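The guard now looks open, with its handle at (0.5695, 0.0118). The lock is uncovered: dial near (279,323), bar pointing left and slightly up in the picture. Next I'll measure the lock and the bar.

Run:
```python
from h import *
m=dict(np.load('w2.npz'));p,d=m['p'],m['d']
v,u=np.mgrid[0:384,0:512]
P=np.stack([(u-m['cx'])/m['fx']*d,-(v-m['cy'])/m['fy']*d,-d],-1)@m['attitude'].T+m['origin']
roi=(d>0)&(u>130)&(u<225)&(v>120)&(v<245)
def rect(k,t):
    l,n,st,_=cv2.connectedComponentsWithStats(k.astype(np.uint8))
    i=1+st[1:,4].argmax();T=P[n==i];r=cv2.minAreaRect(T[:,:2].astype(np.float32)*1000);print(t,len(T),r,T[:,2].mean())
    return T
rect(roi&(P[...,2]>.032)&(P[...,2]<.0395)&(P[...,0]>.57),'body')
rect(roi&(P[...,2]>.0325)&(P[...,0]>.573),'body+dial')
rect(roi&(P[...,2]>.0395)&(P[...,2]<.044),'disc')
T=rect(roi&(P[...,2]>.050)&(P[...,2]<.06),'bar')
# white pointer
g=p.min(2);c=np.array([P[...,0],P[...,1]])
w=roi&(g>150)&(P[...,2]>.0395)
T=P[w];print('white',len(T),T.mean(0))
# panel edges
for n,uu,vv,z in [('panel R top',615*.64,88*.64,.0635),('panel R bot',580*.64,425*.64,.0635),('rail end',652*.64,70*.64,.059),('rail st',103*.64,70*.64,.059)]:print(n,cast(m,uu,vv,z))
```

```text
body 1616 ((602.6997680664062, -129.74420166015625), (52.61288070678711, 66.99151611328125), 87.7863540649414) 0.03562914704358942
body+dial 2603 ((603.925537109375, -129.92515563964844), (52.01177215576172, 64.4930648803711), 86.89216613769531) 0.03984452817172143
disc 510 ((596.6444091796875, -124.34254455566406), (40.72077178955078, 26.729984283447266), 42.24881362915039) 0.04082075280102491
bar 345 ((601.7799072265625, -130.0193634033203), (31.97924041748047, 10.870438575744629), 55.55835723876953) 0.05422237442524381
white 64 [ 0.59758024 -0.13772098  0.05119561]
panel R top [0.47052542 0.07574516 0.0635    ]
panel R bot [0.67525643 0.0672529  0.0635    ]
rail end [0.46208009 0.09704748 0.059     ]
rail st [ 0.44516511 -0.19964403  0.059     ]
```

Lock centre is about (0.602, -0.130) and yaw -3.3°. That puts the guard at about 0.140 in station y, so it is fully open. The bar's pointer direction is 235.6°, which makes the dial about +59° (2 notches). I'll grip the bar next.

apply_moves:
  increments: "-11 -28 20 0 0 0; -11 -28 20 0 0 0; -9.7 -28 20 0 0 0; 0 0 0 0 0 -0.147; 0 0 0 0 0 -0.147; 0 0 0 0 0 -0.147; 0 0 0 0 0 -0.147; 0 0 0 0 0 -0.147"

```text
time: 6.75
tool_pos: [0.6003, -0.127, 0.1299]
eef_rot: [[-0.774, -0.634, -0.002], [-0.634, 0.774, 0.001], [0.001, 0.002, -1.0]]
force: [0.3, -0.3, 1.1]
finger_gap: 0.0451
grip_force: 0.0
```

apply_moves:
  increments: "0 0 0 0 0 -0.147; 0 0 0 0 0 -0.146; 0 0 20 0 0 0; 0 0 20 0 0 0; 0 0 0 0 0 0; 0 0 0 0 0 0"

```text
time: 7.35
tool_pos: [0.6003, -0.1274, 0.0908]
eef_rot: [[-0.563, -0.827, -0.002], [-0.827, 0.563, 0.001], [0.001, 0.002, -1.0]]
force: [-0.4, 0.2, 0.1]
finger_gap: 0.0451
grip_force: 0.0
```

apply_moves:
  increments: "1.2 -2.9 15 0 0 0; 0 0 15 0 0 0; 0 0 7 0 0 0; 0 0 0 0 0 0; 0 0 0 0 0 0"

```text
time: 7.85
tool_pos: [0.6025, -0.1309, 0.0545]
eef_rot: [[-0.564, -0.826, -0.0], [-0.826, 0.564, 0.0], [0.0, 0.0, -1.0]]
force: [0.9, 0.2, 0.8]
finger_gap: 0.0449
grip_force: 0.0
```

Run:
```python
from cell import env
from h import *
p,d=env.camera('wrist')
cv2.imwrite('pics/w3.png',p[:,:,::-1])
print(env.sense()['tool_pos'])
```

```text
[ 0.60271456 -0.13101609  0.05498921]
```

View pics/w3.png

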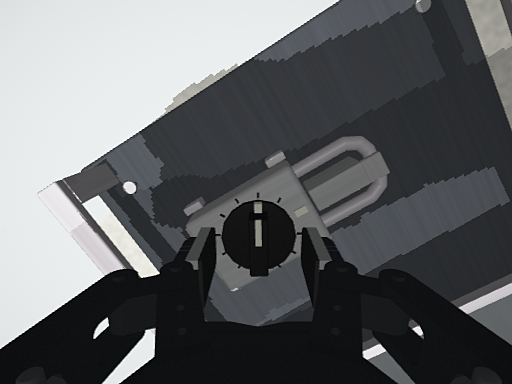

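The bar stands upright at (259,240), centred between the fingers. The index mark is at (301,211), 60° clockwise. Closing now.

apply_moves:
  increments: "0 0 1.5 0 0 0; 0 0 0 0 0 0; 0 0 0 0 0 0; 0 0 0 0 0 0; 0 0 0 0 0 0; 0 0 0 0 0 0"
  grip: 3

```text
time: 8.5
tool_pos: [0.6027, -0.1309, 0.0536]
eef_rot: [[-0.563, -0.826, 0.001], [-0.826, 0.563, -0.0], [-0.0, -0.001, -1.0]]
force: [-1.6, 0.9, 5.7]
finger_gap: 0.0079
grip_force: 62.0
```

apply_moves:
  increments: "0 0 0 0 0 0.1; 0 0 0 0 0 0.1; 0 0 0 0 0 0.1; 0 0 0 0 0 0.1; 0 0 0 0 0 0.1; 0 0 0 0 0 0; 0 0 0 0 0 0"

```text
time: 9.2
tool_pos: [0.6029, -0.131, 0.0535]
eef_rot: [[-0.889, -0.457, 0.001], [-0.457, 0.889, -0.0], [-0.001, -0.001, -1.0]]
force: [1.0, 1.1, 4.7]
finger_gap: 0.0075
grip_force: 70.2
```

apply_moves:
  increments: "0 0 0 0 0 0.1; 0 0 0 0 0 0.1; 0 0 0 0 0 0.1; 0 0 0 0 0 0.1; 0 0 0 0 0 0.1; 0 0 0 0 0 0.03; 0 0 0 0 0 0; 0 0 0 0 0 0"

```text
time: 10.0
tool_pos: [0.6028, -0.1311, 0.0534]
eef_rot: [[-0.998, 0.056, 0.001], [0.056, 0.998, -0.0], [-0.001, -0.0, -1.0]]
force: [0.8, -0.1, 5.1]
finger_gap: 0.0075
grip_force: 70.2
```

apply_moves:
  increments: "0 0 0 0 0 0; 0 0 0 0 0 0; 0 0 0 0 0 0; 0 0 -20 0 0 0; 0 0 -40 0 0 0; 0 0 -30 0 0 0; 0 0 0 0 0 0; 0 0 0 0 0 0"
  grip: 65

```text
time: 10.8
tool_pos: [0.6028, -0.131, 0.1433]
eef_rot: [[-0.998, 0.057, 0.001], [0.057, 0.998, -0.0], [-0.001, -0.0, -1.0]]
force: [-1.0, 0.1, -1.2]
finger_gap: 0.065
grip_force: 0.0
```

```bash
cat > look.py <<'E'
from cell import env
from h import *
import sys
s=env.sense();print(s['time'],s['tool_pos'],s['force'])
m=env.camera_model('wrist');p,d=env.camera('wrist')
cv2.imwrite('pics/%s.png'%sys.argv[1],p[:,:,::-1])
v,u=np.mgrid[0:384,0:512]
P=np.stack([(u-m['cx'])/m['fx']*d,-(v-m['cy'])/m['fy']*d,-d],-1)@m['attitude'].T+m['origin']
def rect(k,t):
    l,n,st,_=cv2.connectedComponentsWithStats((k&(d>0)).astype(np.uint8))
    i=1+st[1:,4].argmax();T=P[n==i];print(t,len(T),cv2.minAreaRect(T[:,:2].astype(np.float32)*1000),T[:,2].mean())
x,y,z=P[...,0],P[...,1],P[...,2]
near=(abs(x-.602)<.045)&(abs(y+.13)<.035)
rect(near&(z>.05)&(z<.06),'bar')
rect(near&(z>.0325)&(z<.06),'lock')
sh=(abs(y+.128)<.03)&(x<.562)&(x>.48)&(z>.0225)&(z<.0305)
rect(sh,'shackle')
T=P[sh&(d>0)];print('bow min x',np.sort(T[:,0])[:8].round(4))
E
python3 look.py w4
```

```text
10.8 [ 0.60283546 -0.13096348  0.14333881] [-1.04863182  0.0860507  -1.20097125]
bar 479 ((601.713623046875, -130.02268981933594), (9.64298152923584, 31.88121795654297), 86.59931945800781) 0.054539530138820506
lock 4538 ((601.6937866210938, -130.25865173339844), (51.89835739135742, 69.49596405029297), 85.19482421875) 0.039003657976014246
shackle 495 ((540.3544921875, -141.73085021972656), (13.096330642700195, 44.74571228027344), 72.41111755371094) 0.02681480551479182
bow min x [0.5208 0.5209 0.5209 0.5209 0.521  0.5215 0.5215 0.5216]
```

View pics/w4.png

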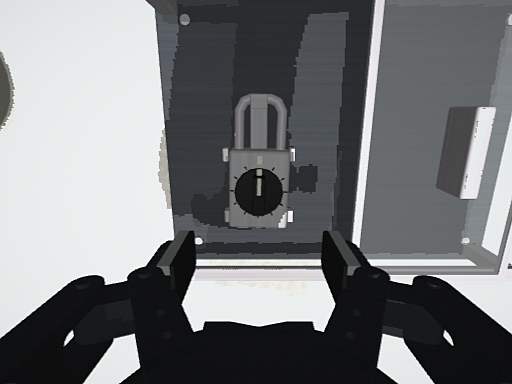

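The dial is on the mark: bar yaw -3.4° matches the lock, and the white line points at the index at (260,160). Next is the shackle.

apply_moves:
  increments: "28 0.5 20 0 0 0; 28 0.4 25 0 0 0; 0 0 25 0 0 0; 0 0 25 0 0 0; 0 0 15 0 0 0; 0 0 0 0 0 0; 0 0 0 0 0 0"

```text
time: 11.55
tool_pos: [0.5467, -0.1267, 0.0331]
eef_rot: [[-0.998, 0.058, -0.001], [0.058, 0.998, 0.0], [0.001, 0.0, -1.0]]
force: [-0.2, 0.3, 0.7]
finger_gap: 0.0649
grip_force: 0.0
```

apply_moves:
  increments: "0 0 6 0 0 0; 0 0 5 0 0 0; 0 0 0 0 0 0; 0 0 0 0 0 0"

```text
time: 11.95
tool_pos: [0.5467, -0.1268, 0.0222]
eef_rot: [[-0.998, 0.058, 0.0], [0.058, 0.998, 0.0], [-0.0, 0.0, -1.0]]
force: [-0.3, 0.3, -1.0]
finger_gap: 0.065
grip_force: 0.0
```

apply_moves:
  increments: "0 0 0 0 0 0; 0 0 0 0 0 0; 0 0 0 0 0 0; 0 0 0 0 0 0; 0 0 0 0 0 0"
  grip: 36

```text
time: 12.45
tool_pos: [0.5469, -0.1269, 0.0228]
eef_rot: [[-0.998, 0.058, 0.001], [0.058, 0.998, -0.0], [-0.001, -0.0, -1.0]]
force: [-2.0, 0.3, 6.4]
finger_gap: 0.0418
grip_force: 60.1
```

Gripped at 42 mm across the 44 mm legs. Pulling slowly.

apply_moves:
  increments: "4 0 0 0 0 0; 4 0 0 0 0 0; 4 0 0 0 0 0; 4 0 0 0 0 0; 3 0 0 0 0 0; 2 0 0 0 0 0; 1 0 0 0 0 0; 0 0 0 0 0 0"

```text
time: 13.25
tool_pos: [0.5246, -0.1255, 0.0221]
eef_rot: [[-0.998, 0.058, -0.0], [0.058, 0.998, 0.0], [0.0, 0.0, -1.0]]
force: [2.5, 1.1, 5.1]
finger_gap: 0.0413
grip_force: 60.2
```

apply_moves:
  increments: "1 0 0 0 0 0; 1 0 0 0 0 0; 0 0 0 0 0 0"

```text
time: 13.55
tool_pos: [0.5235, -0.1255, 0.0224]
eef_rot: [[-0.998, 0.058, 0.002], [0.058, 0.998, -0.0], [-0.002, -0.0, -1.0]]
force: [6.6, 1.5, 3.6]
finger_gap: 0.0416
grip_force: 60.1
```

apply_moves:
  increments: "1 0 0 0 0 0; 1 0 0 0 0 0; 0 0 0 0 0 0; 0 0 0 0 0 0"

```text
time: 13.95
tool_pos: [0.5233, -0.1255, 0.0228]
eef_rot: [[-0.998, 0.057, 0.005], [0.057, 0.998, -0.001], [-0.005, -0.0, -1.0]]
force: [14.3, 0.3, 0.2]
finger_gap: 0.0413
grip_force: 60.7
```

Stop reached (14 N, no further travel). I'll ease off, release and check.

apply_moves:
  increments: "-2 0 0 0 0 0; 0 0 0 0 0 0"

```text
time: 14.15
tool_pos: [0.5235, -0.1255, 0.0224]
eef_rot: [[-0.998, 0.058, 0.001], [0.058, 0.998, -0.0], [-0.001, -0.0, -1.0]]
force: [5.7, 1.4, 4.5]
finger_gap: 0.0418
grip_force: 61.1
```

apply_moves:
  increments: "0 0 0 0 0 0; 0 0 0 0 0 0; 0 0 0 0 0 0; 0 0 -20 0 0 0; 0 0 -40 0 0 0; -28 0 -40 0 0 0; -28 0 -20 0 0 0; -20 0 0 0 0 0"
  grip: 72

```text
time: 14.95
tool_pos: [0.6008, -0.1302, 0.1456]
eef_rot: [[-0.998, 0.058, 0.005], [0.058, 0.998, -0.001], [-0.005, -0.001, -1.0]]
force: [-0.0, -0.4, -0.8]
finger_gap: 0.0722
grip_force: 0.0
```

apply_moves:
  increments: "0 0 0 0 0 0; 0 0 0 0 0 0"

```text
time: 15.15
tool_pos: [0.5979, -0.1297, 0.1409]
eef_rot: [[-0.998, 0.058, -0.003], [0.058, 0.998, 0.0], [0.003, 0.0, -1.0]]
force: [-0.1, -0.8, -0.1]
finger_gap: 0.0722
grip_force: 0.0
```

```bash
python3 look.py w5
```

```text
15.15 [ 0.59788423 -0.12973116  0.14091477] [-0.11128762 -0.79358883 -0.08859762]
bar 501 ((600.3853759765625, -130.46788024902344), (9.76418399810791, 31.802379608154297), 86.5301513671875) 0.0545319895043048
lock 4716 ((595.9153442382812, -130.04629516601562), (51.90575408935547, 77.95622253417969), 86.00936889648438) 0.03890668884311063
shackle 1768 ((530.70751953125, -125.46382141113281), (44.111446380615234, 64.89177703857422), 86.9174575805664) 0.026748255745094394
bow min x [0.4979 0.4979 0.498  0.4982 0.4982 0.4982 0.4983 0.4984]
```

View pics/w5.png

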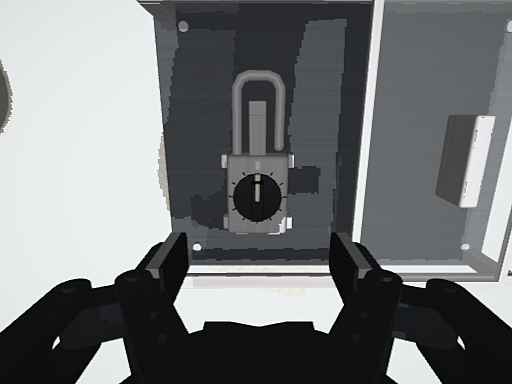

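The shackle is fully out (bow moved about 22.5 mm) and the dial still points at the mark. Now I'll grip the body.

apply_moves:
  increments: "-2.5 -0.7 25 0 0 0; 0 0 25 0 0 0; 0 0 25 0 0 0; 0 0 20 0 0 0; 0 0 12 0 0 0; 0 0 0 0 0 0; 0 0 0 0 0 0"

```text
time: 15.9
tool_pos: [0.601, -0.1307, 0.0359]
eef_rot: [[-0.998, 0.058, 0.0], [0.058, 0.998, -0.0], [-0.0, -0.0, -1.0]]
force: [-0.7, 0.3, 1.0]
finger_gap: 0.0721
grip_force: 0.0
```

apply_moves:
  increments: "0 0 7 0 0 0; 0 0 6 0 0 0; 0 0 0 0 0 0; 0 0 0 0 0 0"

```text
time: 16.3
tool_pos: [0.601, -0.1306, 0.022]
eef_rot: [[-0.998, 0.058, -0.0], [0.058, 0.998, 0.0], [0.0, 0.0, -1.0]]
force: [1.0, -0.6, 0.5]
finger_gap: 0.0717
grip_force: 0.0
```

apply_moves:
  increments: "0 0 0 0 0 0; 0 0 0 0 0 0; 0 0 0 0 0 0; 0 0 0 0 0 0; 0 0 0 0 0 0; 0 0 0 0 0 0"
  grip: 40

```text
time: 16.9
tool_pos: [0.6014, -0.1308, 0.0227]
eef_rot: [[-0.998, 0.058, 0.001], [0.058, 0.998, -0.0], [-0.001, -0.0, -1.0]]
force: [-1.1, -0.8, 5.2]
finger_gap: 0.0503
grip_force: 64.8
```

Gripped at 50 mm across the 52 mm body. Lifting gently.

apply_moves:
  increments: "0 0 -3 0 0 0; 0 0 -4 0 0 0; 0 0 -5 0 0 0; 0 0 -5 0 0 0; 0 0 -5 0 0 0; 0 0 0 0 0 0"

```text
time: 17.5
tool_pos: [0.6009, -0.1306, 0.0448]
eef_rot: [[-0.998, 0.058, -0.0], [0.058, 0.998, -0.0], [0.0, -0.0, -1.0]]
force: [0.1, -0.2, -2.8]
finger_gap: 0.0503
grip_force: 64.1
```

apply_moves:
  increments: "0 0 -10 0 0 0; 0 0 -20 0 0 0; 0 0 -25 0 0 0; 0 0 -25 0 0 0; 0 0 -25 0 0 0; 0 0 -25 0 0 0; 0 0 -20 0 0 0; 0 0 -15 0 0 0"

```text
time: 18.3
tool_pos: [0.6008, -0.1306, 0.2113]
eef_rot: [[-0.998, 0.058, 0.001], [0.058, 0.998, -0.0], [-0.001, -0.0, -1.0]]
force: [-0.0, -0.1, -3.2]
finger_gap: 0.0509
grip_force: 64.0
```

apply_moves:
  increments: "0 0 -10 0 0 0; 0 0 0 0 0 0; 0 0 0 0 0 0; 0 0 0 0 0 0; 0 0 0 0 0 0"

```text
time: 18.8
tool_pos: [0.6007, -0.1306, 0.2181]
eef_rot: [[-0.998, 0.058, -0.002], [0.058, 0.998, 0.0], [0.002, 0.0, -1.0]]
force: [-0.3, -0.2, -4.0]
finger_gap: 0.051
grip_force: 64.2
```

Run:
```python
from cell import env
from h import *
s=env.sense();print(s['time'],s['tool_pos'],s['force'],s['finger_gap'],s['grip_force'])
m=env.camera_model('wrist');p,d=env.camera('wrist');q,_=env.camera('scene')
cv2.imwrite('pics/f.png',cv2.resize(np.hstack([p,q])[:,:,::-1],(800,300)))
v,u=np.mgrid[0:384,0:512]
P=np.stack([(u-m['cx'])/m['fx']*d,-(v-m['cy'])/m['fy']*d,-d],-1)@m['attitude'].T+m['origin']
k=(d>0)&(abs(P[...,0]-.6)<.036)&(abs(P[...,1]+.13)<.021)&(P[...,2]>.18)
for lo,hi in [(.565,.578),(.578,.59),(.59,.61),(.61,.625),(.625,.636)]:
    T=P[k&(P[...,0]>lo)&(P[...,0]<hi)]
    if len(T):print(lo,len(T),np.percentile(T[:,2],[5,50,95]).round(4))
```

```text
18.8 [ 0.60073842 -0.13055482  0.21811798] [-0.27071219 -0.17942813 -3.96518304] 0.050976121272252706 64.16354298591614
0.565 3203 [0.2166 0.2307 0.2322]
0.578 15153 [0.2312 0.2951 0.309 ]
0.59 4420 [0.235  0.2365 0.2921]
0.61 1625 [0.2304 0.2354 0.2502]
0.625 981 [0.23   0.2309 0.2318]
```

View pics/f.png

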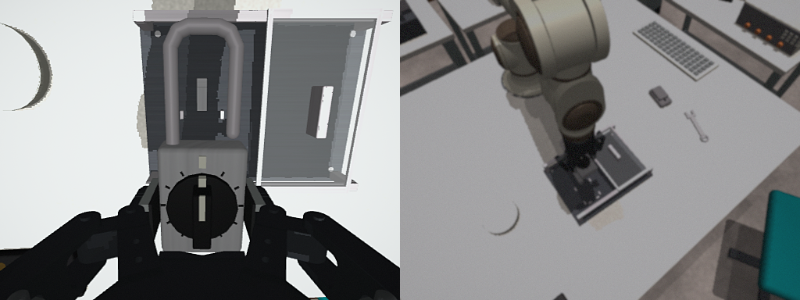

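The padlock is held level with its dial up. Its top is at 0.231 at both ends, against 0.036 when it lay, so it has risen about 195 mm. The shackle is out, the guard is open and the bystanders haven't moved.

```bash
python3 -c "
from cell import env
print(env.finish_job())"
```

```text
the job is handed in; nothing more can be done
None
```

The job is handed in: the guard is fully open, the dial is on its mark, the shackle is fully out, and the arm is holding the open padlock level with its dial up, about 19.5 cm above where it lay.

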